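# Seat the two cartridge lids in the reader's drawer

## Task

Pull the bench reader's drawer fully out by its handle: two cartridges lie in it side by side, their lids not pressed home at the inner ends, under the reader's overhanging visor. Press each lid fully down there, first the lid nearer the robot, then the farther one, confirming each with a steady push straight down of about 20 N held for a second, never 40 N; then push the drawer fully shut and leave the other things where they stand.

Things in the scene. Friction and masses are not known exactly. Their poses are not given: they have to be found in the camera images.
- reader: White bench instrument fixed on the cart, 125 (x) x 170 (y) x 236 mm high, front to the robot's right; origin centre of its underside, +x from front to back, z up. Front face: plane x = -62.5 mm, drawer low in it. A visor overhangs the face by 55 mm over its full width, underside 196 mm above the cart: to get under it, tilt the tool about 40 degrees, fingertips towards the reader's +x and down.
- drawer (a joint): How far the drawer is out, m: 0 shut, 0.108 fully out at its stop. Slides along the reader's -x, needs about 5 N, stays where left. Front panel 136 mm wide, from 10 to 66 mm above the cart; shut, its outer face is 10 mm in front of the reader's face.
- drawer_handle (a point): Middle of the handle: an upright steel bar 12 mm thick, 46 mm tall, 39 mm above the cart, 36 mm in front of the drawer's panel, on its mid-plane, joined to the panel by stubs at its top and bottom. Moves with the drawer. Pinch it from both sides (along the reader's y). Axes as the reader's.
- lid_near: White lid 96 (along the drawer) x 60 x 10 mm on the grey cartridge nearer to the robot, at y = +33 mm in the reader's frame; origin on its pivot at its outer end (by the drawer's front). Cannot come off. Its inner end starts 4 to 9 mm proud. Pushed on its pad it goes down against about 11 N of seal friction to a solid stop, level, and stays where it is pushed. 6 mm gap to the other lid.
- pad_near (a point): Middle of the flush grey pad (24 x 40 mm) on that lid's top near its inner end, 75 mm from the pivot: press here. Fully home it is 70 mm above the cart. With the drawer fully out it lies only 25 mm in front of the reader's face, under the visor. Moves with the lid.
- lid_far: White lid 96 (along the drawer) x 60 x 10 mm on the grey cartridge farther from the robot, at y = -33 mm in the reader's frame; origin on its pivot at its outer end (by the drawer's front). Cannot come off. Its inner end starts 4 to 9 mm proud. Pushed on its pad it goes down against about 11 N of seal friction to a solid stop, level, and stays where it is pushed. 6 mm gap to the other lid.
- pad_far (a point): Middle of the flush grey pad (24 x 40 mm) on that lid's top near its inner end, 75 mm from the pivot: press here. Fully home it is 70 mm above the cart. With the drawer fully out it lies only 25 mm in front of the reader's face, under the visor. Moves with the lid.
- timer: Bystander: small digital timer lying on the cart, 44 x 60 x 16 mm; origin at the centre of its underside.
- bottle: Bystander: small capped white bottle standing on the cart, 33 mm across, 60 mm tall; origin at the centre of its underside.
- petri: Bystander: clear flat petri dish on the cart, 63 mm across, 15 mm high; origin at the centre of its underside.

How it is judged:
By the outcome, as a careful person would: the job done as asked, in the order asked, and still so for the second after the job is handed in, with the robot touching nothing.
It also fails if it takes over 70 s, if anything falls off the work surface, if the arm or the gripper's body presses on something with over 40 N, if the wrist force passes 120 N, or if a joint passes its speed limit or range.

## Robot

A 6-joint arm with a two-finger parallel gripper is mounted at the origin on a cart in front of the work surface, level with it; the furniture and walls round the work are solid. World frame = base frame: x ahead of the robot, y to its left, z up, the work surface at z = 0. Lengths are in mm, angles in degrees, forces in N, time in s.
With the tool pointing down it reaches from about 350 to 850 mm from the base axis. Payload 8.1 kg.
Tool frame: the origin (TCP) lies at the very end of the fingers, on their centre line; the grasp point (between the pads) lies r.tcp_to_grasp behind it (r.tcp_to_grasp is the distance from the TCP to the grasp point, in mm); z points along the fingers, y is the line along which they close (so a half turn about z gives the same grasp; the last joint's range is limited). The gripper opens to 85 mm and grips with 20 to 120 N. Pads are 22 mm wide; open, the fingers measure 114 mm over their backs; the gripper's body (76 mm by 85 mm) begins 54 mm behind the grasp point. The pads swing forward as they close: fully open they stand 13 mm farther back than shut.
Start: joints at [-82.242, 7.471, 85.268, -0, 87.261, -4.893], TCP at [131.426, -585.433, 197.992] pointing down, gripper open.
Joint ranges: [-169.43, 169.43], [-51.17, 129.36], [1.28, 143.12], [-76.62, 256.62], [0, 156.53], [-152.29, 152.29]. Speed limits (degrees/s): [136.94, 136.94, 159.86, 180, 180, 180].

## Interface

Orientations are given as [roll, pitch, yaw] about the fixed x, y, z axes, in that order (R = Rz(yaw) Ry(pitch) Rx(roll)).
In Python, from bench import sense, viewer, order, r gives the robot as it stands.
- The arm moves only by the tool carry_out, never from a script. Its argument "increments" is one flat list of numbers, 7 for each row, row after row: the shift along the tool's x, y, z as a fraction of full scale, then the turn, a rotation vector about the tool's x, y, z as a fraction of full scale, then the opening, from -1 (shut) to 1 (fully open). A call has exactly 10 rows; each row is the pose to reach, as a shift and turn from the pose commanded when the call began, along the tool's axes at that moment, turning the shorter way round; what a row does not reach only later rows make up. Full scale, the value 1, is 400 mm for a shift and 2 pi rad for a turn. A row lasts 1/8 s, in which the tool goes at most 62.5 mm and 10.7 degrees, less where a joint would pass 70% of its speed; a pose out of reach is approached as far as the arm can. A call with a number of a shift or a turn outside -1 to 1 is refused whole. A call with a gripper value outside its range is refused whole. The fingers move at their own pace and stop on an object; "force" is the grip in N (left out, the last holds). Time passes only in rows, so rows that repeat a pose let the fingers close, or fill a call up. It gives the time, the measured TCP pose, the force, the opening and the grip force at its end, in the units of the state.
- sense(): the state, without advancing time (a new reading comes with each control period).
- viewer.snapshot(name): name is "side" or "top" or "wrist"; returns the picture (400x640x3 uint8, red, green, blue); there is no depth.
- viewer.get_calibration(name): a dict with "fx", "fy", "cx", "cy" (pixels), "R" (3x3) and "t" (3): a world point X has camera coordinates R X + t. Camera axes: x right, y down, z forward; pixel columns grow to the right and rows downward; lengths in mm; the calibration is good to about 2 mm. A picture is of the moment at which its call begins: read the wrist's pose just before it. get_calibration takes no time and is no camera call; for the wrist camera it gives the pose at the moment of the call.
- order.hand_in(): hands the job in; it is judged then, once.
The state is a dict: "time": time; "joint_pos": joint angles; "qd": joint speeds; "joint_efforts": joint torques, N m; "tool_pos": TCP position; "tcp_rot": TCP orientation; "ft_force": force on the tool from outside, world axes, zero at the start; "wrist_torque": the same for the moment, N m; "finger_gap": finger opening in mm; "grip_force": force on a finger pad.
Only numpy, scipy, OpenCV 4.12 (cv2) and the standard library are available. Lean on these libraries where they do the work, as an engineer would, in place of code of your own. Each camera call takes 0.05 s, during which the arm holds its last target. There are 200 camera calls.

## Working session

There is one attempt and no reset: what is moved stays moved. The work goes in short steps, Python scripts to look and compute and a tool call to move; the robot and the scene stay as the last step left them, time stands still between calls to the robot, and variables do not carry over. Pictures are saved under pics/ and viewed, at most 10 in all, crops included, and the job is handed in when it is done.

Besides the shell and the picture viewer there is one more tool, called after "Request:" by a JSON object that holds its "method" and its "body", one argument or row to a line. carry_out: Moves the arm, as the interface text tells. Its arguments: {"type":"object","properties":{"increments":{"type":"array"},"force":{"type":"number"}},"required":["increments"]}

```bash
ls; mkdir -p pics
python3 - <<'E'
from bench import sense, viewer, order, r
import cv2,numpy as np
print(sense()); print(r.tcp_to_grasp)
for n in("side","top"):
    im=viewer.snapshot(n); cv2.imwrite(f"pics/{n}0.png",im[:,:,::-1]); print(n,viewer.get_calibration(n))
a=[cv2.imread(f"pics/{n}0.png") for n in("side","top")]
E
```

```text
pics
{'time': 0.0, 'joint_pos': array([-8.22418161e+01,  7.51685351e+00,  8.53305879e+01,  5.59341219e-04,
        8.72624369e+01, -4.89273432e+00]), 'qd': array([ 0.03513986,  0.04072853, -0.08705926,  0.17900964,  0.04066189,
       -0.0570595 ]), 'joint_efforts': array([ 1.00503341e-03, -5.69392633e+01, -5.00551844e+01, -1.25981451e-04,
        1.43626504e-02, -2.11834202e-05]), 'tool_pos': array([ 131.34972913, -584.79972754,  196.91377142]), 'tcp_rot': array([-1.79890570e+02, -9.92819171e-03,  1.26508815e+01]), 'ft_force': array([-0.11770531, -1.11235896, -0.32283802]), 'wrist_torque': array([0.01296652, 0.00966357, 0.06500802]), 'grip_force': 0.0, 'finger_gap': 85.25922216469304}
18.700000000000003
side {'fx': 382.7776651665405, 'fy': 382.7776651665405, 'cx': 322.0051395169675, 'cy': 194.13374450206499, 'R': array([[ 0.25813152,  0.96603236,  0.0122313 ],
       [ 0.46753556, -0.11383007, -0.87661463],
       [-0.84544581,  0.23200044, -0.48103761]]), 't': array([-208.82186207, -141.66869878, 1265.48413053])}
top {'fx': 475.6145392482282, 'fy': 475.6145392482282, 'cx': 318.91460532838556, 'cy': 201.55340135683184, 'R': array([[-0.47754291, -0.87845645,  0.01634112],
       [-0.69099951,  0.36402122, -0.62450639],
       [ 0.54265316, -0.30952031, -0.78084872]]), 't': array([288.3208819 , 328.96632054, 957.2281866 ])}
```

View pics/side0.png

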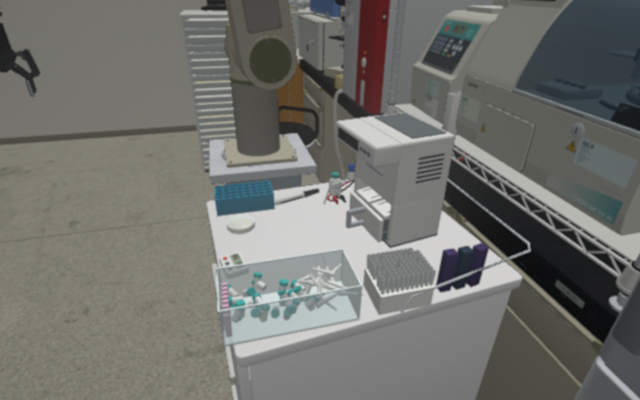

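View pics/top0.png

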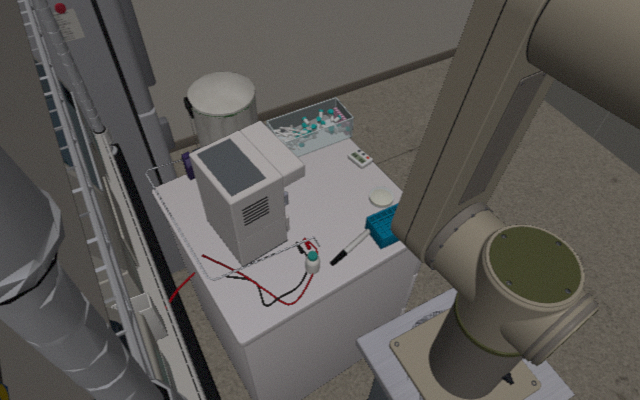

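Side view: the reader stands at about (395,175), with its front to the left, the handle near (353,215) and the white lids near (375,200). The bottle is near (335,183), the petri dish at (240,225) and the timer at (233,262). In the top view the reader is at about (245,190). I'll zoom in for corners.

Run:
```python
import cv2,numpy as np
a=cv2.imread("pics/side0.png")[95:250,330:460]; b=cv2.imread("pics/top0.png")[118:273,180:320]
f=lambda i,w:cv2.resize(i,None,fx=w,fy=w,interpolation=cv2.INTER_CUBIC)
A=f(a,3);B=f(b,2.85)[:465]
B=cv2.copyMakeBorder(B,0,465-len(B),0,0,cv2.BORDER_CONSTANT)
cv2.imwrite("pics/crop0.png",np.hstack([A,B]));print(A.shape,B.shape)
```

```text
(465, 390, 3) (465, 399, 3)
```

View pics/crop0.png

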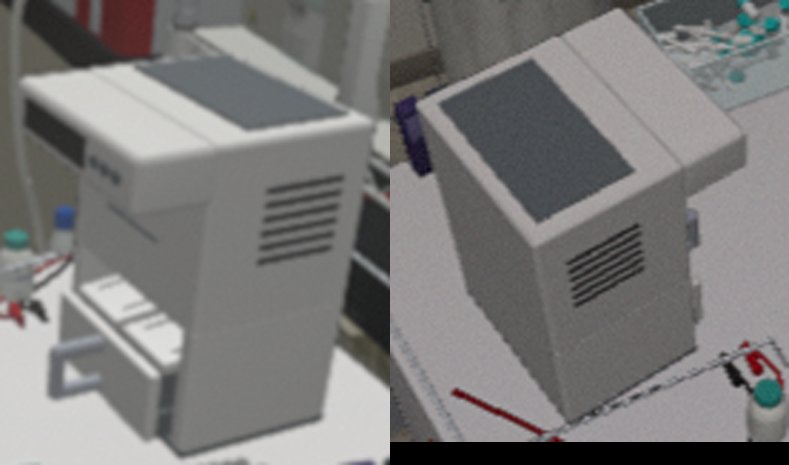

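```bash
cat > h.py <<'E'
import numpy as np,cv2
from bench import sense, viewer, order, r
from scipy.spatial.transform import Rotation as Ro
def ray(c,p):
    d=np.array([(p[0]-c['cx'])/c['fx'],(p[1]-c['cy'])/c['fy'],1.]); R=np.array(c['R']);t=np.array(c['t'])
    return -R.T@t, R.T@d/np.linalg.norm(d)
def plane(c,p,z):
    o,d=ray(c,p); return o+d*(z-o[2])/d[2]
def tri(c1,p1,c2,p2):
    o,d=ray(c1,p1);q,e=ray(c2,p2); s=np.linalg.lstsq(np.c_[d,-e],q-o,rcond=None)[0]
    a=o+s[0]*d;b=q+s[1]*e; return (a+b)/2,np.linalg.norm(a-b)
def proj(c,X):
    v=np.array(c['R'])@X+c['t']; return v[:2]/v[2]*[c['fx'],c['fy']]+[c['cx'],c['cy']]
E
python3 - <<'E'
from h import *
np.set_printoptions(precision=1,suppress=True)
S=viewer.get_calibration("side");T=viewer.get_calibration("top")
s=lambda x,y:(330+x/3,95+y/3); t=lambda x,y:(180+(x-390)/2.85,118+y/2.85)
for n,a,b in(("visfar",s(138,160),t(620,10)),("backfar",s(367,125),t(418,100)),("visnear",s(22,80),t(745,137))):
    print(n,tri(S,a,T,b),plane(S,a,236),plane(T,b,236))
print("backnear",plane(T,t(540,243),236))
for p in((182,455),(322,418)):print("bot side",plane(S,s(*p),0))
for p in((570,420),(693,350)):print("bot top",plane(T,t(*p),0))
print("bar",plane(S,s(55,347),62),plane(S,s(55,395),16))
print("panel top near/far",plane(S,s(65,292),66),plane(S,s(155,375),66))
for n,p,z in(("bottle",(337,197),0),("petri",(240,225),15),("timer",(235,263),16)):print(n,plane(S,p,z))
for n,p,z in(("bottle",(313,270),0),("petri",(381,198),15),("timer",(361,158),16)):print(n,plane(T,p,z))
E
```

```text
visfar (array([602.6, 151.7, 232.8]), np.float64(0.5868127297709915)) [609.9 148.1 236. ] [599.4 153.2 236. ]
backfar (array([579.8, 320.8, 232.9]), np.float64(4.649218933255044)) [588.  312.4 236. ] [578.5 323.  236. ]
visnear (array([439.3, 128.4, 231.7]), np.float64(2.1687426206046045)) [452.8 125.3 236. ] [435.5 129.2 236. ]
backnear [413.5 295.  236. ]
bot side [592.5 208.8   0. ]
bot side [575.3 329.2   0. ]
bot top [420.7 297.8   0. ]
bot top [435.2 180.4   0. ]
bar [527.4 132.9  62. ] [520.8 137.3  16. ]
panel top near/far [457.8 164.   66. ] [584.9 185.2  66. ]
bottle [358.2 161.    0. ]
petri [455.  -94.5  15. ]
timer [ 587.9 -113.9   16. ]
bottle [334.5 161.8   0. ]
petri [430.8 -84.9  15. ]
timer [ 573.1 -113.1   16. ]
```

```bash
cat >> h.py <<'E'
import json,os
np.set_printoptions(precision=2,suppress=True)
def load():
    if os.path.exists("cmd.json"):
        d=json.load(open("cmd.json"));return np.array(d[0]),Ro.from_rotvec(d[1])
    s=sense(); return np.array([131.426,-585.433,197.992]),Ro.from_euler('xyz',[180,0,12.649],degrees=True)
def tilt(yaw,a): return Ro.from_euler('xyz',[180,0,yaw],degrees=True)*Ro.from_euler('y',a,degrees=True)
def inc(p,R,save=True,nd=4):
    p0,R0=load(); v=np.r_[R0.inv().apply(np.array(p)-p0)/400,(R0.inv()*R).as_rotvec()/(2*np.pi)].round(nd)
    if save: apply(v)
    return [float(x) for x in v]
def apply(v):
    p0,R0=load(); json.dump([list(p0+R0.apply(np.array(v[:3])*400)),list((R0*Ro.from_rotvec(np.array(v[3:6])*2*np.pi)).as_rotvec())],open("cmd.json","w"))
def st():
    s=sense();p,R=load();print("t",s['time'],"tcp",s['tool_pos'],"cmd",p,"roterr",np.degrees((R.inv()*Ro.from_euler('xyz',s['tcp_rot'],degrees=True)).magnitude()),"F",s['ft_force'],"gap",s['finger_gap'],"q",s['joint_pos'])
E
python3 - <<'E'
from h import *
print(tilt(98,-40).as_matrix()[:,2],tilt(98,40).as_matrix()[:,2])
Rt=tilt(98,40 if tilt(98,40).as_matrix()[1,2]>0 else -40)
p0,R0=load();mid=R0*Ro.from_rotvec((R0.inv()*Rt).as_rotvec()*.6)
print(inc([400,-250,230],mid,nd=3))
print(inc([535,10,210],Rt,nd=3))
st()
E
```

```text
[ 0.09 -0.64 -0.77] [-0.09  0.64 -0.77]
[0.839, -0.671, -0.08, 0.049, 0.054, -0.136]
[0.647, 0.025, 0.346, 0.034, 0.036, -0.09]
t 0.1 tcp [ 131.36 -584.89  197.05] cmd [535.03   9.99 209.88] roterr 92.49576417617946 F [-0.01 -0.4   0.84] gap 85.61813432822785 q [-82.24   7.51  85.32  -0.    87.26  -4.89]
```

Request:
{"method": "carry_out", "body": {
  "increments": [0.839,-0.671,-0.08,0.049,0.054,-0.136,1,0.839,-0.671,-0.08,0.049,0.054,-0.136,1,0.839,-0.671,-0.08,0.049,0.054,-0.136,1,0.839,-0.671,-0.08,0.049,0.054,-0.136,1,0.839,-0.671,-0.08,0.049,0.054,-0.136,1,0.839,-0.671,-0.08,0.049,0.054,-0.136,1,0.839,-0.671,-0.08,0.049,0.054,-0.136,1,0.839,-0.671,-0.08,0.049,0.054,-0.136,1,0.839,-0.671,-0.08,0.049,0.054,-0.136,1,0.839,-0.671,-0.08,0.049,0.054,-0.136,1]
}}

```text
time: 1.35
tool_pos: [399.4, -250.9, 229.7]
tcp_rot: [-171.9, -24.2, 60.6]
ft_force: [-0.0, 0.5, -0.3]
finger_gap: 85.2
grip_force: 0.0
```

Request:
{"method": "carry_out", "body": {
  "increments": [0.647,0.025,0.346,0.034,0.036,-0.09,1,0.647,0.025,0.346,0.034,0.036,-0.09,1,0.647,0.025,0.346,0.034,0.036,-0.09,1,0.647,0.025,0.346,0.034,0.036,-0.09,1,0.647,0.025,0.346,0.034,0.036,-0.09,1,0.647,0.025,0.346,0.034,0.036,-0.09,1,0.647,0.025,0.346,0.034,0.036,-0.09,1,0.647,0.025,0.346,0.034,0.036,-0.09,1,0.647,0.025,0.346,0.034,0.036,-0.09,1,0.647,0.025,0.346,0.034,0.036,-0.09,1]
}}

```text
time: 2.6
tool_pos: [535.0, 9.3, 210.0]
tcp_rot: [-179.7, -40.1, 97.7]
ft_force: [-0.0, 0.0, 0.5]
finger_gap: 85.3
grip_force: 0.0
```

Run:
```python
from h import *
st()
c=viewer.get_calibration("wrist");im=viewer.snapshot("wrist");cv2.imwrite("pics/w1.png",im[:,:,::-1])
json.dump({k:np.array(v).tolist() for k,v in c.items()},open("w1.json","w"))
```

```text
t 2.6 tcp [535.01   9.29 210.01] cmd [535.03   9.99 209.88] roterr 0.0647694024070816 F [-0.01  0.01  0.52] gap 85.32887010577745 q [-27.9   13.57  87.02  32.37 103.39 -34.89]
```

View pics/w1.png

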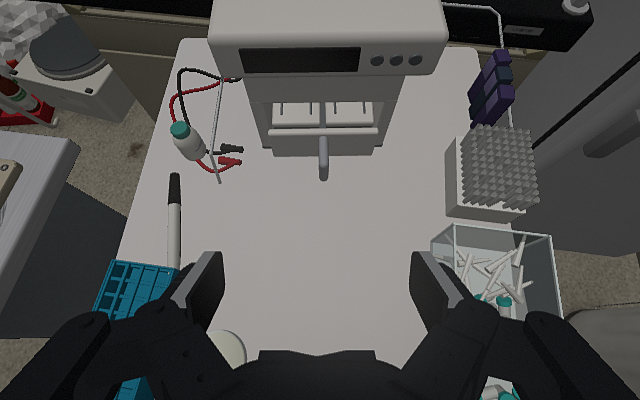

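Wrist view: handle bar is a grey vertical strip from about (323,138) to (324,178). The drawer panel's top edge runs about (268,132) to (378,130), with the lids just behind it. The visor spans (212-447, 70). I'll zoom in for accuracy.

Run:
```python
import cv2
a=cv2.imread("pics/w1.png")[95:190,250:400]
cv2.imwrite("pics/w1c.png",cv2.resize(a,None,fx=5,fy=5,interpolation=cv2.INTER_CUBIC))
```

```text
(no output)
```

View pics/w1c.png

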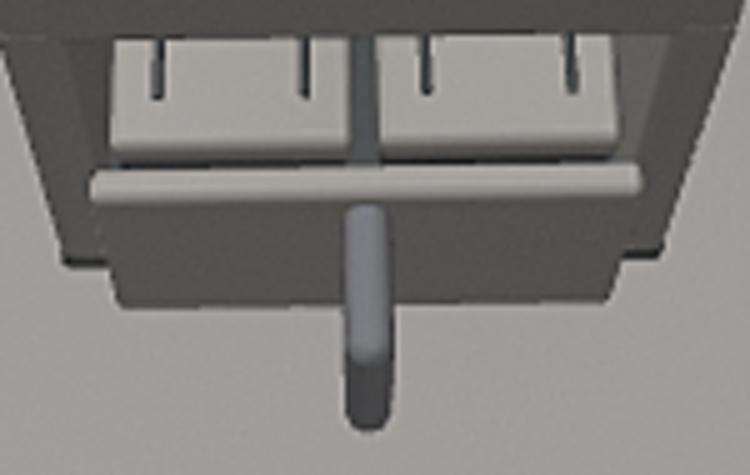

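The crop shows the bar's top face running to (370,358) and its front face down to (368,430). The panel's front edge runs (92,200)-(642,191), its bottom (118,305)-(607,300), and the reader's foot corners are at (65,265) and (660,255).

Run:
```python
from h import *
c=json.load(open("w1.json")); f=lambda x,y:(250+x/5,95+y/5)
for n,p,z in(("bar top outer",(370,358),62),("bar bot outer",(368,430),16),("panT near",(92,200),66),("panT far",(642,191),66),("panB near",(118,305),10),("panB far",(607,300),10),("foot near",(65,265),0),("foot far",(660,255),0)):
    print(n,plane(c,f(*p),z))
print("visor",[plane(c,p,200) for p in((214,72),(440,70))])
```

```text
bar top outer [527.67 128.41  62.  ]
bar bot outer [527.61 131.48  16.  ]
panT near [455.63 159.98  66.  ]
panT far [587.42 180.48  66.  ]
panB near [454.26 162.72  10.  ]
panB far [587.51 182.44  10.  ]
foot near [434.45 178.97   0.  ]
foot far [602.63 205.18   0.  ]
visor [array([437.92, 127.31, 200.  ]), array([614.02, 153.12, 200.  ])]
```

```bash
cat >> h.py <<'E'
YAW=98.7; EX=np.array([-np.sin(np.radians(8.7)),np.cos(np.radians(8.7)),0]); L=np.array([EX[1],-EX[0],0])
RT=tilt(YAW,40); W=RT.as_matrix()[:,2]
BAR=np.array([526.7,135.9,42.])
E
python3 - <<'E'
from h import *
g=BAR+18.7*W; print(W,g)
print(inc(g-80*W,RT,save=False,nd=4)); print(inc(g,RT,nd=4))
E
```

```text
[-0.1   0.64 -0.77] [524.88 147.78  27.67]
[-0.0293, 0.0253, 0.3704, 0.0009, -0.0003, -0.002]
[-0.0297, 0.0242, 0.5704, 0.0009, -0.0003, -0.002]
```

Request:
{"method": "carry_out", "body": {
  "increments": [-0.0293,0.0253,0.3704,0.0009,-0.0003,-0.002,0.2,-0.0293,0.0253,0.3704,0.0009,-0.0003,-0.002,0.2,-0.0293,0.0253,0.3704,0.0009,-0.0003,-0.002,0.2,-0.0293,0.0253,0.3704,0.0009,-0.0003,-0.002,0.2,-0.0295,0.0248,0.42,0.0009,-0.0003,-0.002,0.2,-0.0295,0.0246,0.47,0.0009,-0.0003,-0.002,0.2,-0.0297,0.0244,0.52,0.0009,-0.0003,-0.002,0.2,-0.0297,0.0242,0.5704,0.0009,-0.0003,-0.002,0.2,-0.0297,0.0242,0.5704,0.0009,-0.0003,-0.002,0.2,-0.0297,0.0242,0.5704,0.0009,-0.0003,-0.002,0.2]
}}

```text
time: 3.9
tool_pos: [525.1, 147.8, 27.9]
tcp_rot: [180.0, -40.0, 98.7]
ft_force: [-0.5, -0.3, 0.3]
finger_gap: 51.3
grip_force: 0.0
```

Run:
```python
from h import *
st()
c=viewer.get_calibration("wrist");im=viewer.snapshot("wrist");cv2.imwrite("pics/w2.png",im[:,:,::-1])
print(proj(c,BAR),proj(c,BAR+[0,0,20]))
```

```text
t 3.9 tcp [525.06 147.81  27.87] cmd [524.88 147.79  27.67] roterr 0.02151915663243961 F [-0.46 -0.29  0.29] gap 51.277038467130275 q [-15.68  19.74 100.59  36.35  80.92 -37.27]
[314.91 240.72] [314.75 230.33]
```

View pics/w2.png

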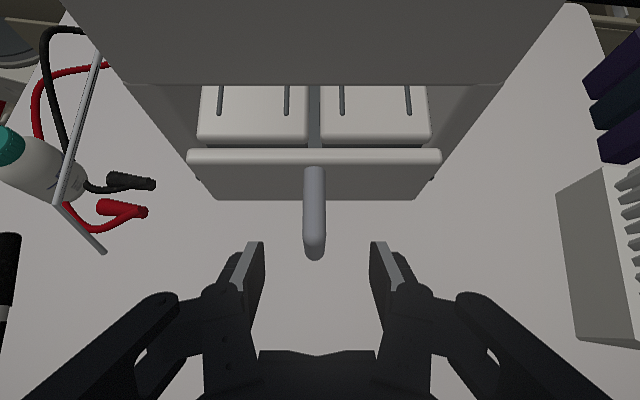

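The bar is centred between the fingers: bar at u=314, fingers at 252 and 380. Its front runs from row 237 down to 260. I'll triangulate as a check, then close.

Run:
```python
from h import *
c=json.load(open("w1.json"));d=viewer.get_calibration("wrist")
print(tri(c,(323.6,181),d,(314,260)), tri(c,(324,166.6),d,(314.5,238)))
```

```text
(array([527.6 , 129.45,  20.32]), np.float64(0.3809256057022529)) (array([526.97, 135.41,  48.7 ]), np.float64(0.0995498361855218))
```

Request:
{"method": "carry_out", "body": {
  "increments": [0,0,0,0,0,0,-1,0,0,0,0,0,0,-1,0,0,0,0,0,0,-1,0,0,0,0,0,0,-1,0,0,0,0,0,0,-1,0,0,0,0,0,0,-1,0,0,0,0,0,0,-1,0,0,0,0,0,0,-1,0,0,0,0,0,0,-1,0,0,0,0,0,0,-1],
  "force": 50
}}

```text
time: 5.2
tool_pos: [525.3, 147.5, 27.8]
tcp_rot: [179.9, -40.0, 98.7]
ft_force: [-0.2, -5.7, 3.0]
finger_gap: -0.1
grip_force: 2.8
```

Run:
```python
from h import *
st(); p,R=load()
for d in (30,60,90,97): print(d,inc(p-d*EX,R,save=False))
```

```text
t 5.2 tcp [525.25 147.5   27.84] cmd [524.88 147.79  27.67] roterr 0.04731243376075465 F [-0.23 -5.71  2.98] gap -0.14500936444440465 q [-15.7   19.73 100.6   36.35  80.89 -37.27]
30 [-0.0575, -0.0, -0.0482, 0.0, 0.0, 0.0]
60 [-0.1149, -0.0, -0.0964, 0.0, 0.0, 0.0]
90 [-0.1724, -0.0001, -0.1446, 0.0, 0.0, 0.0]
97 [-0.1858, -0.0001, -0.1559, 0.0, 0.0, 0.0]
```

Run:
```python
from h import *
c=viewer.get_calibration("wrist");im=viewer.snapshot("wrist");cv2.imwrite("pics/w3.png",im[:,:,::-1])
p,R=load(); print(proj(c,p),proj(c,p-18.7*W),proj(c,BAR), -np.array(c['R']).T@c['t'])
```

```text
[314.82 226.6 ] [314.69 240.11] [314.7  240.13] [534.13  92.49 211.5 ]
```

View pics/w3.png

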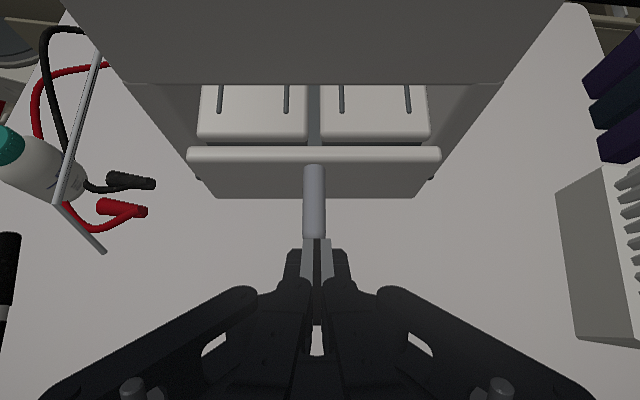

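The fingers closed with their tips in front of the bar: tips at row 238, bar top ending at 237. I'll check the true fingertip position against the camera geometry.

Run:
```python
from h import *
c=viewer.get_calibration("wrist");p,R=load();X=R.as_matrix()[:,0];print(c['fx'],c['fy'],c['cx'],c['cy'])
for s in(0,5,10,20,30,54):
    print(s,[proj(c,p-s*W+k*X) for k in(-11,0,11)], [ (proj(c,p-s*W+k*X+25.6*L)-proj(c,p-s*W+k*X-25.6*L))[0] for k in(-11,0,11)])
print("stub",proj(c,BAR+[0,0,20]-6*EX),proj(c,BAR+[0,0,20]+30*EX), "bar bottom outer",proj(c,BAR-6*EX-[0,0,26]))
st()
```

```text
318.5776280029752 318.5776280029752 316.51779384215064 194.66924959756113
0 [array([314.85, 243.26]), array([314.82, 226.6 ]), array([314.79, 209.35])] [np.float64(83.86019330734734), np.float64(85.29568577662741), np.float64(86.78117875950352)]
5 [array([314.82, 246.98]), array([314.79, 229.96]), array([314.76, 212.32])] [np.float64(85.96997890991202), np.float64(87.47925923864244), np.float64(89.04248009158192)]
10 [array([314.79, 250.9 ]), array([314.76, 233.49]), array([314.72, 215.45])] [np.float64(88.18866171662415), np.float64(89.77756912294745), np.float64(91.42478216408318)]
20 [array([314.72, 259.36]), array([314.68, 241.16]), array([314.64, 222.25])] [np.float64(92.98827895112834), np.float64(94.75657742568751), np.float64(96.59343280166257)]
30 [array([314.64, 268.8 ]), array([314.6 , 249.72]), array([314.55, 229.85])] [np.float64(98.34039865344158), np.float64(100.32027783578462), np.float64(102.38151651581387)]
54 [array([314.4 , 296.61]), array([314.35, 275.04]), array([314.29, 252.44])] [np.float64(114.10207459306065), np.float64(116.77609988943209), np.float64(119.57846650943824)]
stub [314.5  241.77] [314.62 174.28] bar bottom outer [314.86 260.49]
t 5.25 tcp [525.24 147.51  27.85] cmd [524.88 147.79  27.67] roterr 0.04758077340707132 F [-0.63 -4.32  3.13] gap -0.24340258079775667 q [-15.7   19.72 100.6   36.35  80.89 -37.28]
```

Both the pad rows and their separation put the real fingertips about 38 mm behind the reported TCP, and the contact at the bar's top agrees. I'll back off, open, then approach deeper while watching the force.

Run:
```python
from h import *
T=BAR+[0,0,6]+53*W
print(inc(T-75*W,RT,save=False)); print(inc(T-25*W,RT))
print(load()[0])
```

```text
[0.0096, 0.0, -0.1133, -0.0, 0.0, 0.0]
[0.0096, 0.0, 0.0117, -0.0, 0.0, 0.0]
[523.98 153.67  26.55]
```

Request:
{"method": "carry_out", "body": {
  "increments": [0.0096,0,-0.1133,0,0,0,0.3,0.0096,0,-0.1133,0,0,0,0.3,0.0096,0,-0.1133,0,0,0,0.3,0.0096,0,-0.1133,0,0,0,0.3,0.0096,0,-0.1133,0,0,0,0.3,0.0096,0,-0.07,0,0,0,0.3,0.0096,0,-0.03,0,0,0,0.3,0.0096,0,0.0117,0,0,0,0.3,0.0096,0,0.0117,0,0,0,0.3,0.0096,0,0.0117,0,0,0,0.3]
}}

```text
time: 6.5
tool_pos: [524.0, 153.8, 26.6]
tcp_rot: [180.0, -40.0, 98.7]
ft_force: [0.1, -0.7, 1.7]
finger_gap: 55.2
grip_force: 0.0
```

Run:
```python
from h import *
st()
T=BAR+[0,0,6]+53*W
print(inc(T,RT))
# dark fingertip check in side view
im=viewer.snapshot("side");cv2.imwrite("pics/s2.png",im[:,:,::-1])
S=viewer.get_calibration("side");s=sense()['tool_pos']
a=im[95:250,300:430][:,:,::-1]; k=4
a=cv2.resize(a,None,fx=k,fy=k,interpolation=cv2.INTER_CUBIC)[:600]
for d in(0,40):
    u=proj(S,s-d*W); print(d,u); cv2.circle(a,tuple(int(v) for v in (u-[300,95])*k),3,(0,0,255) if d==0 else (0,255,0),-1)
cv2.imwrite("pics/s2c.png",a)
```

```text
t 6.5 tcp [524.03 153.79  26.64] cmd [523.98 153.67  26.55] roterr 0.021792704206555723 F [ 0.14 -0.71  1.68] gap 55.193608983460074 q [-15.13  19.6  100.93  36.59  80.48 -37.  ]
[0.0, 0.0, 0.0625, -0.0, 0.0, 0.0]
0 [356.05 222.42]
40 [346.24 212.92]
```

View pics/s2c.png

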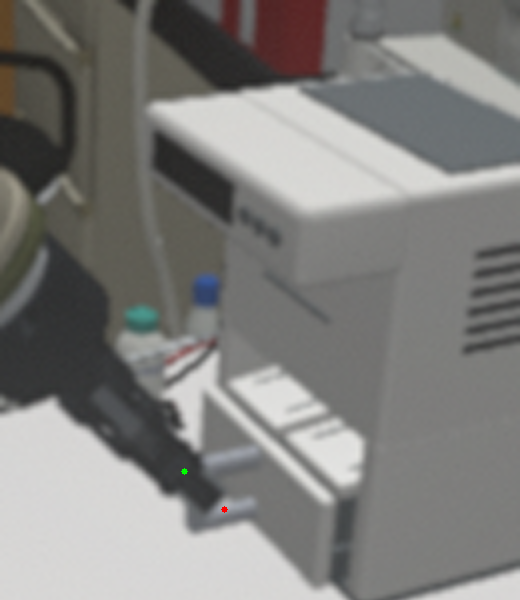

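The side view shows the far finger's tip at about (215,505), just short of the projected TCP (224,510). The fingers overlap the bar, but not deeply. I'll go 19 mm deeper and close.

Request:
{"method": "carry_out", "body": {
  "increments": [0,0,0.0475,0,0,0,0.3,0,0,0.0475,0,0,0,0.3,0,0,0.0475,0,0,0,-1,0,0,0.0475,0,0,0,-1,0,0,0.0475,0,0,0,-1,0,0,0.0475,0,0,0,-1,0,0,0.0475,0,0,0,-1,0,0,0.0475,0,0,0,-1,0,0,0.0475,0,0,0,-1,0,0,0.0475,0,0,0,-1]
}}

```text
time: 7.8
tool_pos: [520.9, 165.7, 12.4]
tcp_rot: [-179.9, -40.0, 98.7]
ft_force: [-7.1, -3.0, 6.0]
finger_gap: 10.5
grip_force: 49.4
```

Run:
```python
from h import *
apply([0,0,-.015,0,0,0]) # saved 0.0625 -> 0.0475
st(); p,R=load()
for d in (40,70,95,98): print(d,inc(p-d*EX,R,save=False))
```

```text
t 7.8 tcp [520.92 165.66  12.35] cmd [522.13 165.74  12.  ] roterr 0.14276836450453828 F [-7.08 -3.01  6.03] gap 10.49519543449696 q [-14.04  20.51 101.64  37.16  78.75 -37.2 ]
40 [-0.0766, -0.0, -0.0643, 0.0, 0.0, 0.0]
70 [-0.1341, -0.0, -0.1125, 0.0, 0.0, 0.0]
95 [-0.182, -0.0001, -0.1526, 0.0, 0.0, 0.0]
98 [-0.1877, -0.0001, -0.1575, 0.0, 0.0, 0.0]
```

Request:
{"method": "carry_out", "body": {
  "increments": [-0.02,0,-0.0168,0,0,0,-1,-0.04,0,-0.0336,0,0,0,-1,-0.06,0,-0.0503,0,0,0,-1,-0.08,0,-0.0671,0,0,0,-1,-0.1,0,-0.0839,0,0,0,-1,-0.12,0,-0.1007,0,0,0,-1,-0.14,0,-0.1174,0,0,0,-1,-0.16,0,-0.1342,0,0,0,-1,-0.172,0,-0.1443,0,0,0,-1,-0.172,0,-0.1443,0,0,0,-1]
}}

```text
time: 9.05
tool_pos: [534.6, 77.0, 12.4]
tcp_rot: [-179.9, -40.1, 98.7]
ft_force: [-7.2, -2.3, 5.4]
finger_gap: 10.4
grip_force: 49.9
```

Run:
```python
from h import *
apply([-0.172, 0, -0.1443, 0, 0, 0])
st(); p,R=load(); print((sense()['tool_pos']-[520.92,165.66,12.35])@EX)
```

```text
t 9.05 tcp [534.57  76.97  12.39] cmd [535.73  76.97  12.  ] roterr 0.15549702161319162 F [-7.21 -2.28  5.41] gap 10.357340885862882 q [-21.95  24.77  96.02  33.78  83.8  -41.96]
-89.73232519517909
```

Request:
{"method": "carry_out", "body": {
  "increments": [-0.003,0,-0.0025,0,0,0,-1,-0.006,0,-0.005,0,0,0,-1,-0.009,0,-0.0075,0,0,0,-1,-0.012,0,-0.01,0,0,0,-1,-0.015,0,-0.0126,0,0,0,-1,-0.015,0,-0.0126,0,0,0,-1,-0.015,0,-0.0126,0,0,0,-1,-0.015,0,-0.0126,0,0,0,-1,-0.015,0,-0.0126,0,0,0,-1,-0.015,0,-0.0126,0,0,0,-1]
}}

```text
time: 10.3
tool_pos: [535.6, 70.1, 12.4]
tcp_rot: [-179.9, -40.1, 98.7]
ft_force: [-6.4, 2.3, 4.4]
finger_gap: 10.5
grip_force: 49.6
```

Run:
```python
from h import *
apply([-0.015, 0, -0.0126, 0, 0, 0])
st(); p,R=load(); print((sense()['tool_pos']-[520.92,165.66,12.35])@EX, (p-sense()['tool_pos'])@EX)
```

```text
t 10.3 tcp [535.58  70.07  12.41] cmd [536.92  69.23  12.  ] roterr 0.195903354569441 F [-6.37  2.35  4.4 ] gap 10.490976169289711 q [-22.54  25.2   95.47  33.54  84.23 -42.33]
-96.70461484621829 -1.0386418468261913
```

Request:
{"method": "carry_out", "body": {
  "increments": [-0.002,0,-0.0017,0,0,0,-1,-0.004,0,-0.0034,0,0,0,-1,-0.006,0,-0.005,0,0,0,-1,-0.0076,0,-0.0064,0,0,0,-1,-0.0076,0,-0.0064,0,0,0,-1,-0.0076,0,-0.0064,0,0,0,-1,-0.0076,0,-0.0064,0,0,0,-1,-0.0076,0,-0.0064,0,0,0,-1,-0.0076,0,-0.0064,0,0,0,-1,-0.0076,0,-0.0064,0,0,0,-1]
}}

```text
time: 11.55
tool_pos: [536.1, 66.3, 12.4]
tcp_rot: [-179.9, -40.1, 98.7]
ft_force: [-5.9, 5.0, 4.4]
finger_gap: 9.9
grip_force: 49.4
```

Run:
```python
from h import *
apply([-0.0076, 0, -0.0064, 0, 0, 0])
st(); p,R=load(); print((sense()['tool_pos']-[520.92,165.66,12.35])@EX, (p-sense()['tool_pos'])@EX)
```

```text
t 11.55 tcp [536.13  66.32  12.38] cmd [537.52  65.3   12.01] roterr 0.20923120834531383 F [-5.85  5.01  4.45] gap 9.9149812934235 q [-22.86  25.43  95.17  33.41  84.44 -42.52]
-100.49978303687982 -1.217784213563607
```

Request:
{"method": "carry_out", "body": {
  "increments": [-0.002,0,-0.0017,0,0,0,-1,-0.004,0,-0.0034,0,0,0,-1,-0.006,0,-0.005,0,0,0,-1,-0.0076,0,-0.0064,0,0,0,-1,-0.0076,0,-0.0064,0,0,0,-1,-0.0076,0,-0.0064,0,0,0,-1,-0.0076,0,-0.0064,0,0,0,-1,-0.0076,0,-0.0064,0,0,0,-1,-0.0076,0,-0.0064,0,0,0,-1,-0.0076,0,-0.0064,0,0,0,-1]
}}

```text
time: 12.8
tool_pos: [536.0, 66.3, 12.6]
tcp_rot: [-179.8, -40.5, 98.8]
ft_force: [-0.6, 24.5, 0.9]
finger_gap: 10.6
grip_force: 48.8
```

Run:
```python
from h import *
apply([-0.0076, 0, -0.0064, 0, 0, 0])
st(); p,R=load(); print((sense()['tool_pos']-[520.92,165.66,12.35])@EX, (p-sense()['tool_pos'])@EX)
c=viewer.get_calibration("wrist");im=viewer.snapshot("wrist");cv2.imwrite("pics/w4.png",im[:,:,::-1])
json.dump({k:np.array(v).tolist() for k,v in c.items()},open("w4.json","w"))
```

```text
t 12.8 tcp [536.    66.31  12.57] cmd [538.13  61.37  12.02] roterr 0.5372441745377875 F [-0.57 24.45  0.94] gap 10.565147958958153 q [-22.98  25.71  94.96  33.55  84.73 -42.7 ]
-100.48539968237779 -5.206478125464602
```

View pics/w4.png

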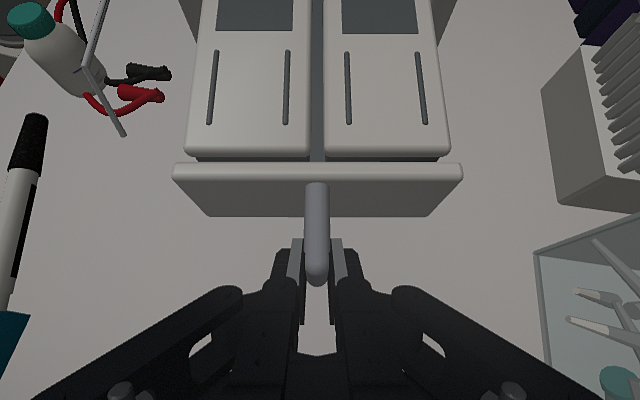

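At the hard stop (24 N, no motion) the drawer is fully out. The wrist view shows the grey pads with outer edges near row 32: near about u 216-307, far about u 329-418. The bar is held at (317,183-285). I'll check the pad positions and plan the release.

```bash
cat >> h.py <<'E'
C=np.array([518.5,192.1,0]); NEAR=C-25*EX-33*L; FAR=C-25*EX+33*L
E
python3 - <<'E'
from h import *
c=json.load(open("w4.json"))
for n,q,z in(("near outer edge",(261,31),73),("far outer edge",(374,35),73),("panT",(173,181),64),("panT",(463,180),64)):
    v=plane(c,q,z)-C; print(n,v@EX,v@L)
# pad edges by column profile
g=cv2.cvtColor(cv2.imread("pics/w4.png"),cv2.COLOR_BGR2GRAY); print(np.flatnonzero(np.abs(np.diff(g[12].astype(int)))>15), [np.flatnonzero(np.abs(np.diff(g[:60,u].astype(int)))>15) for u in(240,280,350,390)])
print(NEAR,FAR)
p,R=load()
print(inc(p+3*EX,R,save=False)); print(inc(p+3*EX-110*W,R))
E
```

```text
near outer edge -36.022020673899384 -30.98828517652906
far outer edge -39.00495722341475 29.538476807045047
panT -121.15275175927556 -66.77860752896869
panT -120.44048301478664 66.2131395902984
[  8  40  45  48  49  53  62  63  71  78  79  96  97 101 103 104 105 106
 182 183 200 216 217 292 309 310 321 322 323 340 341 415 431 451 452 573
 574 632 633 637 638] [array([29, 30]), array([29, 30]), array([32, 33]), array([32, 33])]
[489.66 162.4    0.  ] [554.9  172.38   0.  ]
[0.0057, 0.0, 0.0048, 0.0, 0.0, 0.0]
[0.0057, -0.0, -0.2702, 0.0, 0.0, 0.0]
```

Request:
{"method": "carry_out", "body": {
  "increments": [0.0057,0,0.0048,0,0,0,0.2,0.0057,0,0.0048,0,0,0,0.2,0.0057,0,0.0048,0,0,0,0.2,0.0057,0,0.0048,0,0,0,0.2,0.0057,0,-0.08,0,0,0,0.2,0.0057,0,-0.18,0,0,0,0.2,0.0057,0,-0.2702,0,0,0,0.2,0.0057,0,-0.2702,0,0,0,-1,0.0057,0,-0.2702,0,0,0,-1,0.0057,0,-0.2702,0,0,0,-1]
}}

```text
time: 14.1
tool_pos: [547.2, -4.4, 94.9]
tcp_rot: [-179.8, -40.1, 98.6]
ft_force: [-0.9, -0.2, -0.5]
finger_gap: 0.4
grip_force: 0.0
```

Run:
```python
from h import *
st()
print(inc(NEAR+[0,0,75]-90*W,RT))
```

```text
t 14.1 tcp [547.23  -4.4   94.89] cmd [548.37  -5.57  96.28] roterr 0.16517575917292346 F [-0.93 -0.22 -0.46] gap 0.38369786773772263 q [-28.29  23.2   88.04  30.99  94.91 -41.62]
[0.3008, -0.0815, 0.0968, -0.0, 0.0, 0.0]
```

Request:
{"method": "carry_out", "body": {
  "increments": [0.3008,-0.0815,0.0968,0,0,0,-1,0.3008,-0.0815,0.0968,0,0,0,-1,0.3008,-0.0815,0.0968,0,0,0,-1,0.3008,-0.0815,0.0968,0,0,0,-1,0.3008,-0.0815,0.0968,0,0,0,-1,0.3008,-0.0815,0.0968,0,0,0,-1,0.3008,-0.0815,0.0968,0,0,0,-1,0.3008,-0.0815,0.0968,0,0,0,-1,0.3008,-0.0815,0.0968,0,0,0,-1,0.3008,-0.0815,0.0968,0,0,0,-1]
}}

```text
time: 15.35
tool_pos: [498.4, 105.2, 144.0]
tcp_rot: [180.0, -40.0, 98.7]
ft_force: [-0.2, -0.4, -0.5]
finger_gap: -0.0
grip_force: 0.0
```

Run:
```python
from h import *
st()
S=viewer.get_calibration("side");im=viewer.snapshot("side");s=sense()['tool_pos'];X=RT.as_matrix()[:,0]
x0,y0,k=310,120,5
a=cv2.resize(im[y0:240,x0:430][:,:,::-1],None,fx=k,fy=k,interpolation=cv2.INTER_CUBIC)
for d,col in((0,(0,0,255)),(20,(0,255,0)),(40,(255,0,0))):
    for kk in(-11,11):
        u=proj(S,s-d*W+kk*X+7*L);print(d,kk,u); cv2.circle(a,tuple(int(v) for v in (u-[x0,y0]+.5)*k),3,col,-1)
b=cv2.imread("pics/w4.png")
w=viewer.snapshot("wrist")[150:350,240:400][:,:,::-1]
cv2.imwrite("pics/s3c.png",np.hstack([a[:600],np.vstack([w,np.zeros((400,160,3),np.uint8)])]));
```

```text
t 15.35 tcp [498.39 105.2  143.96] cmd [498.41 105.21 143.95] roterr 0.0018912925305247786 F [-0.22 -0.35 -0.49] gap -0.0069497184067801795 q [-20.65   7.76 100.84  34.12  93.11 -34.19]
0 -11 [330.81 176.78]
0 11 [338.35 169.3 ]
20 -11 [325.27 171.1 ]
20 11 [332.92 163.49]
40 -11 [319.56 165.24]
40 11 [327.32 157.5 ]
```

View pics/s3c.png

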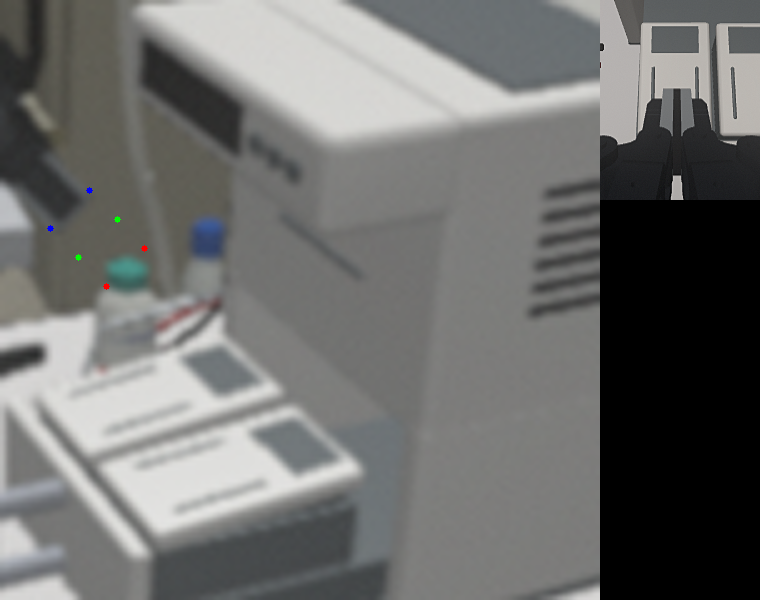

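Both views agree: the finger ends lie about 38 mm behind the reported TCP, between the blue marks at (50,228) and (89,190). Both lids and pads are visible at about (228,370) and (300,445). I'll plan the press on the fingertips' lower edge, tilting 46° for visor clearance.

```bash
cat >> h.py <<'E'
RP=tilt(YAW,46); WP=RP.as_matrix()[:,2]; XP=RP.as_matrix()[:,0]
def edge2tcp(e): return np.asarray(e)+38*WP+11*XP
def tcp2edge(t): return np.asarray(t)-38*WP-11*XP
E
python3 - <<'E'
from h import *
e=NEAR-3.5*EX+[0,0,80]; H=edge2tcp(e); print(H)
print(inc(H-80*WP,RP,save=False));print(inc(H-40*WP,RP,save=False));print(inc(H,RP))
E
```

```text
[484.9  193.51  61.52]
[0.0177, 0.0, 0.1025, -0.0, 0.0167, 0.0]
[0.0282, 0.0, 0.202, -0.0, 0.0167, 0.0]
[0.0386, 0.0, 0.3014, -0.0, 0.0167, 0.0]
```

Request:
{"method": "carry_out", "body": {
  "increments": [0.0177,0,0.1025,0,0.0167,0,-1,0.0177,0,0.1025,0,0.0167,0,-1,0.0282,0,0.202,0,0.0167,0,-1,0.031,0,0.23,0,0.0167,0,-1,0.034,0,0.26,0,0.0167,0,-1,0.036,0,0.28,0,0.0167,0,-1,0.0386,0,0.3014,0,0.0167,0,-1,0.0386,0,0.3014,0,0.0167,0,-1,0.0386,0,0.3014,0,0.0167,0,-1,0.0386,0,0.3014,0,0.0167,0,-1]
}}

```text
time: 16.7
tool_pos: [484.9, 193.3, 61.6]
tcp_rot: [180.0, -46.0, 98.7]
ft_force: [0.4, -0.1, 1.1]
finger_gap: 0.1
grip_force: 0.1
```

Run:
```python
from h import *
st();p,R=load();print("edge",tcp2edge(sense()['tool_pos']))
c=viewer.get_calibration("wrist")
for d in (4,7,10,12): print(d,inc(p-[0,0,d],R,save=False))
```

```text
t 16.7 tcp [484.92 193.3   61.57] cmd [484.89 193.49  61.51] roterr 0.007580590957947897 F [ 0.41 -0.12  1.09] gap 0.14744791774192884 q [-15.13  14.22 106.77  41.45  83.77 -37.94]
edge [490.21 158.73  80.05]
4 [-0.0072, -0.0, 0.0069, 0.0, 0.0, 0.0]
7 [-0.0126, -0.0, 0.0122, 0.0, 0.0, 0.0]
10 [-0.018, -0.0, 0.0174, 0.0, 0.0, 0.0]
12 [-0.0216, -0.0, 0.0208, 0.0, 0.0, 0.0]
```

Request:
{"method": "carry_out", "body": {
  "increments": [-0.0018,0,0.0017,0,0,0,-1,-0.0036,0,0.0035,0,0,0,-1,-0.0054,0,0.0052,0,0,0,-1,-0.0072,0,0.0069,0,0,0,-1,-0.009,0,0.0087,0,0,0,-1,-0.0108,0,0.0104,0,0,0,-1,-0.0126,0,0.0122,0,0,0,-1,-0.0126,0,0.0122,0,0,0,-1,-0.0126,0,0.0122,0,0,0,-1,-0.0126,0,0.0122,0,0,0,-1]
}}

```text
time: 17.95
tool_pos: [484.8, 194.4, 56.0]
tcp_rot: [179.9, -46.2, 98.8]
ft_force: [-1.5, 2.7, 10.1]
finger_gap: -0.0
grip_force: 4.7
```

Run:
```python
from h import *
apply([-0.0126, 0, 0.0122, 0, 0, 0]);st();print("edge",tcp2edge(sense()['tool_pos']))
```

```text
t 17.95 tcp [484.85 194.38  56.  ] cmd [484.89 193.5   54.49] roterr 0.16221869791774235 F [-1.53  2.68 10.07] gap -0.03430590155220963 q [-15.09  14.9  106.78  41.63  83.34 -38.44]
edge [490.14 159.8   74.48]
```

Request:
{"method": "carry_out", "body": {
  "increments": [-0.001,0,0.001,0,0,0,-1,-0.002,0,0.0019,0,0,0,-1,-0.003,0,0.0029,0,0,0,-1,-0.004,0,0.0039,0,0,0,-1,-0.0054,0,0.0052,0,0,0,-1,-0.0054,0,0.0052,0,0,0,-1,-0.0054,0,0.0052,0,0,0,-1,-0.0054,0,0.0052,0,0,0,-1,-0.0054,0,0.0052,0,0,0,-1,-0.0054,0,0.0052,0,0,0,-1]
}}

```text
time: 19.2
tool_pos: [484.8, 194.7, 53.1]
tcp_rot: [179.9, -46.2, 98.8]
ft_force: [-2.5, 4.6, 10.6]
finger_gap: -0.1
grip_force: 5.0
```

Run:
```python
from h import *
apply([-0.0054, 0, 0.0052, 0, 0, 0]);st();print("edge",tcp2edge(sense()['tool_pos']))
```

```text
t 19.2 tcp [484.77 194.71  53.15] cmd [484.89 193.5   51.49] roterr 0.20022937371541683 F [-2.55  4.59 10.6 ] gap -0.11406480920091865 q [-15.07  15.21 106.8   41.69  83.12 -38.66]
edge [490.06 160.14  71.63]
```

Request:
{"method": "carry_out", "body": {
  "increments": [-0.0003,0,0.0028,0,0,0,-1,-0.0015,0,0.0038,0,0,0,-1,-0.0028,0,0.0062,0,0,0,-1,-0.0028,0,0.0062,0,0,0,-1,-0.0028,0,0.0062,0,0,0,-1,-0.0028,0,0.0062,0,0,0,-1,-0.0028,0,0.0062,0,0,0,-1,-0.0028,0,0.0062,0,0,0,-1,-0.0028,0,0.0062,0,0,0,-1,-0.0028,0,0.0062,0,0,0,-1]
}}

```text
time: 20.45
tool_pos: [485.1, 195.1, 52.1]
tcp_rot: [179.9, -46.2, 98.9]
ft_force: [-7.8, -3.5, 23.1]
finger_gap: -0.1
grip_force: 11.4
```

Run:
```python
from h import *
apply([-0.0028, 0, 0.0062, 0, 0, 0]);st();print("edge",tcp2edge(sense()['tool_pos']))
```

```text
t 20.45 tcp [485.06 195.06  52.08] cmd [484.74 194.49  48.96] roterr 0.23788406113755117 F [-7.75 -3.53 23.06] gap -0.053212130491502925 q [-15.03  15.35 106.78  41.73  83.01 -38.78]
edge [490.35 160.49  70.57]
```

Request:
{"method": "carry_out", "body": {
  "increments": [0,-0.002,-0.0012,0,0,0,-1,0,-0.002,-0.0012,0,0,0,-1,0,-0.002,-0.0012,0,0,0,-1,0,-0.002,-0.0012,0,0,0,-1,0,-0.002,-0.0012,0,0,0,-1,0,-0.002,-0.0012,0,0,0,-1,0,-0.002,-0.0012,0,0,0,-1,0,-0.002,-0.0012,0,0,0,-1,0,-0.002,-0.0012,0,0,0,-1,0,-0.002,-0.0012,0,0,0,-1]
}}

```text
time: 21.7
tool_pos: [484.8, 194.9, 52.2]
tcp_rot: [179.8, -46.2, 98.9]
ft_force: [-3.5, 1.7, 16.9]
finger_gap: -0.0
grip_force: 9.0
```

Run:
```python
from h import *
apply([0, -0.002, -0.0012, 0, 0, 0]);st();p,R=load()
N=edge2tcp(NEAR-3.5*EX+[0,0,84]); F=edge2tcp(FAR-3.5*EX+[0,0,80])
print("up",inc(p+[0,0,14],RP,save=False)); print("side",inc(F+[0,0,5],RP,save=False));print("hover",inc(F,RP))
```

```text
t 21.7 tcp [484.83 194.94  52.19] cmd [484.   194.03  49.3 ] roterr 0.24145544097307395 F [-3.5   1.75 16.86] gap -0.04805705133184851 q [-15.07  15.25 106.88  41.75  82.97 -38.82]
up [0.0252, 0.0, -0.0243, -0.0, -0.0, 0.0]
side [0.0298, 0.167, -0.0311, -0.0, -0.0, 0.0]
hover [0.0208, 0.167, -0.0224, -0.0, -0.0, 0.0]
```

Request:
{"method": "carry_out", "body": {
  "increments": [-0.0012,0,0.0012,0,0,0,-1,-0.0012,0,0.0012,0,0,0,-1,-0.0012,0,0.0012,0,0,0,-1,-0.0012,0,0.0012,0,0,0,-1,-0.0012,0,0.0012,0,0,0,-1,-0.0012,0,0.0012,0,0,0,-1,-0.0012,0,0.0012,0,0,0,-1,-0.0012,0,0.0012,0,0,0,-1,-0.0012,0,0.0012,0,0,0,-1,-0.0012,0,0.0012,0,0,0,-1]
}}

```text
time: 22.95
tool_pos: [484.9, 195.0, 52.1]
tcp_rot: [179.8, -46.2, 99.0]
ft_force: [-5.5, -0.2, 22.3]
finger_gap: 0.0
grip_force: 11.2
```

Run:
```python
from h import *
json.dump([[484.0,194.03,49.3],list(RP.as_rotvec())],open("cmd.json","w"))
apply([-0.0012, 0, 0.0012, 0, 0, 0]);st();p,R=load()
F=edge2tcp(FAR-3.5*EX+[0,0,80])
print("up",inc(p+[0,0,14],RP,save=False)); print("side",inc(F+[0,0,4],RP,save=False));print("hover",inc(F,RP))
```

```text
t 22.95 tcp [484.91 194.98  52.1 ] cmd [484.   194.04  48.62] roterr 0.2926961585663517 F [-5.48 -0.19 22.26] gap 0.015351825414423231 q [-15.08  15.29 106.86  41.77  82.98 -38.86]
up [0.0252, 0.0, -0.0243, 0.0, 0.0, 0.0]
side [0.0292, 0.167, -0.0305, 0.0, 0.0, 0.0]
hover [0.022, 0.167, -0.0236, 0.0, 0.0, 0.0]
```

Request:
{"method": "carry_out", "body": {
  "increments": [0.012,0,-0.012,0,0,0,-1,0.0252,0,-0.0243,0,0,0,-1,0.0252,0,-0.0243,0,0,0,-1,0.0272,0.07,-0.0275,0,0,0,-1,0.0292,0.13,-0.0305,0,0,0,-1,0.0292,0.167,-0.0305,0,0,0,-1,0.0292,0.167,-0.0305,0,0,0,-1,0.022,0.167,-0.0236,0,0,0,-1,0.022,0.167,-0.0236,0,0,0,-1,0.022,0.167,-0.0236,0,0,0,-1]
}}

```text
time: 24.2
tool_pos: [549.6, 203.5, 61.4]
tcp_rot: [-180.0, -46.0, 98.7]
ft_force: [0.3, -0.2, 0.2]
finger_gap: -0.1
grip_force: 0.0
```

Request:
{"method": "carry_out", "body": {
  "increments": [-0.0018,0,0.0017,0,0,0,-1,-0.0036,0,0.0035,0,0,0,-1,-0.0054,0,0.0052,0,0,0,-1,-0.0072,0,0.0069,0,0,0,-1,-0.009,0,0.0087,0,0,0,-1,-0.0108,0,0.0104,0,0,0,-1,-0.0126,0,0.0122,0,0,0,-1,-0.0126,0,0.0122,0,0,0,-1,-0.0126,0,0.0122,0,0,0,-1,-0.0126,0,0.0122,0,0,0,-1]
}}

```text
time: 25.45
tool_pos: [550.2, 204.1, 56.0]
tcp_rot: [179.9, -46.1, 98.8]
ft_force: [-3.2, 0.0, 8.8]
finger_gap: 0.1
grip_force: 4.6
```

Run:
```python
from h import *
apply([-0.0126, 0, 0.0122, 0, 0, 0]);st();print("edge",tcp2edge(sense()['tool_pos']))
```

```text
t 25.45 tcp [550.19 204.12  56.04] cmd [550.13 203.49  54.49] roterr 0.14472711444932676 F [-3.22  0.01  8.79] gap 0.133234628511093 q [-12.53  23.14  96.29  42.54  83.51 -35.28]
edge [555.48 169.55  74.52]
```

Same behaviour as the near lid. Down 5.5 mm with small inward and sideways corrections, ending near 20 N.

Request:
{"method": "carry_out", "body": {
  "increments": [-0.001,0,0.001,0,0,0,-1,-0.002,0,0.002,0,0,0,-1,-0.003,0,0.003,0,0,0,-1,-0.004,0,0.0042,0,0,0,-1,-0.005,-0.001,0.0056,0,0,0,-1,-0.006,-0.001,0.007,0,0,0,-1,-0.007,-0.001,0.0084,0,0,0,-1,-0.008,-0.001,0.0096,0,0,0,-1,-0.008,-0.001,0.0096,0,0,0,-1,-0.008,-0.001,0.0096,0,0,0,-1]
}}

```text
time: 26.7
tool_pos: [550.2, 204.7, 52.4]
tcp_rot: [179.8, -46.2, 98.9]
ft_force: [-5.2, -1.7, 16.6]
finger_gap: -0.2
grip_force: 8.3
```

Run:
```python
from h import *
apply([-0.008, -0.001, 0.0096, 0, 0, 0]);st();print("edge",tcp2edge(sense()['tool_pos']))
```

```text
t 26.7 tcp [550.2  204.7   52.36] cmd [549.65 203.96  49.52] roterr 0.223588146214042 F [-5.17 -1.69 16.58] gap -0.16056324289650525 q [-12.5   23.47  96.34  42.64  83.21 -35.6 ]
edge [555.49 170.13  70.85]
```

Near the stop (70.85). Another 0.75 mm down, and hold.

Request:
{"method": "carry_out", "body": {
  "increments": [-0.0013,-0.0005,0.0013,0,0,0,-1,-0.0013,-0.0005,0.0013,0,0,0,-1,-0.0013,-0.0005,0.0013,0,0,0,-1,-0.0013,-0.0005,0.0013,0,0,0,-1,-0.0013,-0.0005,0.0013,0,0,0,-1,-0.0013,-0.0005,0.0013,0,0,0,-1,-0.0013,-0.0005,0.0013,0,0,0,-1,-0.0013,-0.0005,0.0013,0,0,0,-1,-0.0013,-0.0005,0.0013,0,0,0,-1,-0.0013,-0.0005,0.0013,0,0,0,-1]
}}

```text
time: 27.95
tool_pos: [550.3, 204.8, 52.2]
tcp_rot: [179.8, -46.2, 99.0]
ft_force: [-5.9, -2.0, 19.8]
finger_gap: 0.2
grip_force: 9.9
```

Run:
```python
from h import *
apply([-0.0013, -0.0005, 0.0013, 0, 0, 0]);st();print("edge",tcp2edge(sense()['tool_pos']))
p,R=load()
U=p+[0,0,14]
B=BAR+[0,0,0]-97*EX  # bar when out (approx)
M=U-130*WP
print(inc(U,RP,save=False));print(inc(M,RP,save=True)); print(M)
```

```text
t 27.95 tcp [550.26 204.75  52.24] cmd [549.45 203.94  48.79] roterr 0.26435094658764924 F [-5.94 -2.02 19.79] gap 0.173464444583551 q [-12.51  23.49  96.35  42.67  83.19 -35.66]
edge [555.56 170.18  70.72]
[0.0252, 0.0, -0.0243, 0.0, 0.0, 0.0]
[0.0252, 0.0, -0.3493, 0.0, 0.0, 0.0]
[563.6  111.5  153.09]
```

Both lids are home: stop reached, about 20 N held for 1.25 s. Next I retreat, re-grip the handle and push it shut.

Run:
```python
from h import *
json.dump([[549.45,203.94,48.79],list(RP.as_rotvec())],open("cmd.json","w"))
G=np.array([536.6,66.3,12.5])
print(inc(G-110*W,RT)); print(load()[0])
print("g",inc(G,RT));
```

```text
[-0.2694, -0.0838, -0.4517, 0.0, -0.0167, -0.0]
[547.3   -3.6   96.78]
g [0.0, -0.0, 0.2751, 0.0, 0.0, 0.0]
```

Request:
{"method": "carry_out", "body": {
  "increments": [0.0252,0,-0.0243,0,0,0,-1,0.0252,0,-0.0243,0,0,0,-1,0.0252,0,-0.17,0,0,0,-1,0.0252,0,-0.32,0,0,0,-1,0.0252,0,-0.3493,0,0,0,-1,-0.2694,-0.0838,-0.4517,0,-0.0167,0,-1,-0.2694,-0.0838,-0.4517,0,-0.0167,0,0.3,-0.2694,-0.0838,-0.4517,0,-0.0167,0,0.3,-0.2694,-0.0838,-0.4517,0,-0.0167,0,0.3,-0.2694,-0.0838,-0.4517,0,-0.0167,0,0.3]
}}

```text
time: 29.2
tool_pos: [547.5, -2.2, 97.0]
tcp_rot: [180.0, -40.0, 98.8]
ft_force: [0.4, -0.5, -0.3]
finger_gap: 55.8
grip_force: 0.0
```

Request:
{"method": "carry_out", "body": {
  "increments": [0,0,0.1,0,0,0,0.3,0,0,0.18,0,0,0,0.3,0,0,0.23,0,0,0,0.3,0,0,0.2751,0,0,0,0.3,0,0,0.2751,0,0,0,0.3,0,0,0.2751,0,0,0,-1,0,0,0.2751,0,0,0,-1,0,0,0.2751,0,0,0,-1,0,0,0.2751,0,0,0,-1,0,0,0.2751,0,0,0,-1]
}}

```text
time: 30.45
tool_pos: [536.4, 65.6, 13.3]
tcp_rot: [-180.0, -40.0, 98.7]
ft_force: [-5.2, -3.0, 5.7]
finger_gap: 10.0
grip_force: 49.2
```

Run:
```python
from h import *
st(); p,R=load()
for d in (25,75,100,106): print(d,inc(p+d*EX,R,save=False))
```

```text
t 30.45 tcp [536.37  65.59  13.34] cmd [536.6   66.3   12.47] roterr 0.03745520689281871 F [-5.15 -3.04  5.66] gap 10.007304981531268 q [-22.89  25.2   95.28  33.36  84.38 -42.48]
25 [0.0479, -0.0, 0.0402, 0.0, 0.0, 0.0]
75 [0.1437, -0.0, 0.1205, 0.0, 0.0, 0.0]
100 [0.1915, 0.0, 0.1607, 0.0, 0.0, 0.0]
106 [0.203, -0.0, 0.1703, 0.0, 0.0, 0.0]
```

Request:
{"method": "carry_out", "body": {
  "increments": [0.0242,0,0.0203,0,0,0,-1,0.0484,0,0.0406,0,0,0,-1,0.0726,0,0.0609,0,0,0,-1,0.0968,0,0.0812,0,0,0,-1,0.121,0,0.1015,0,0,0,-1,0.1452,0,0.1218,0,0,0,-1,0.1694,0,0.1421,0,0,0,-1,0.187,0,0.1569,0,0,0,-1,0.1992,0,0.1671,0,0,0,-1,0.1992,0,0.1671,0,0,0,-1]
}}

```text
time: 31.7
tool_pos: [520.4, 169.2, 13.4]
tcp_rot: [-180.0, -40.0, 98.8]
ft_force: [-4.6, 0.6, 4.9]
finger_gap: 10.1
grip_force: 49.2
```

Request:
{"method": "carry_out", "body": {
  "increments": [0.002,0,0.0017,0,0,0,-1,0.004,0,0.0034,0,0,0,-1,0.006,0,0.005,0,0,0,-1,0.0076,0,0.0064,0,0,0,-1,0.0076,0,0.0064,0,0,0,-1,0.0076,0,0.0064,0,0,0,-1,0.0076,0,0.0064,0,0,0,-1,0.0076,0,0.0064,0,0,0,-1,0.0076,0,0.0064,0,0,0,-1,0.0076,0,0.0064,0,0,0,-1]
}}

```text
time: 32.95
tool_pos: [520.2, 171.4, 13.3]
tcp_rot: [-180.0, -39.9, 98.7]
ft_force: [-8.1, -11.3, 8.5]
finger_gap: 10.4
grip_force: 50.2
```

Run:
```python
from h import *
apply([0.1992, 0, 0.1671, 0, 0, 0]);apply([0.0076, 0, 0.0064, 0, 0, 0])
st(); p,R=load();s=sense()['tool_pos'];print((s-[536.37,65.59,13.34])@EX,(p-s)@EX)
```

```text
t 32.95 tcp [520.16 171.37  13.3 ] cmd [520.27 173.04  12.46] roterr 0.0744659291741392 F [ -8.11 -11.33   8.55] gap 10.389579383526838 q [-13.46  20.05 102.05  37.35  78.35 -36.78]
107.01670174656053 1.6275827776467686
```

Request:
{"method": "carry_out", "body": {
  "increments": [0.002,0,0.0017,0,0,0,-1,0.004,0,0.0034,0,0,0,-1,0.006,0,0.005,0,0,0,-1,0.006,0,0.005,0,0,0,-1,0.006,0,0.005,0,0,0,-1,0.006,0,0.005,0,0,0,-1,0.006,0,0.005,0,0,0,-1,0.006,0,0.005,0,0,0,-1,0.006,0,0.005,0,0,0,-1,0.006,0,0.005,0,0,0,-1]
}}

```text
time: 34.2
tool_pos: [520.2, 171.4, 13.2]
tcp_rot: [180.0, -39.7, 98.7]
ft_force: [-11.8, -29.7, 15.4]
finger_gap: 10.0
grip_force: 52.1
```

Run:
```python
from h import *
apply([0.006, 0, 0.005, 0, 0, 0])
st(); p,R=load();s=sense()['tool_pos'];print((s-[536.37,65.59,13.34])@EX,(p-s)@EX)
```

```text
t 34.2 tcp [520.23 171.43  13.15] cmd [519.8  176.12  12.47] roterr 0.30627537308425073 F [-11.82 -29.73  15.4 ] gap 9.965825350805824 q [-13.34  19.88 102.14  37.21  78.17 -36.6 ]
107.06128883367103 4.707079725223307
```

Request:
{"method": "carry_out", "body": {
  "increments": [-0.0067,0,-0.0056,0,0,0,-1,-0.0067,0,-0.0056,0,0,0,0.2,-0.0067,0,-0.0056,0,0,0,0.2,-0.0067,0,-0.0056,0,0,0,0.2,-0.0067,0,-0.0056,0,0,0,0.2,-0.0067,0,-0.0056,0,0,0,0.2,-0.0067,0,-0.1,0,0,0,0.2,-0.0067,0,-0.2,0,0,0,0.2,-0.0067,0,-0.35,0,0,0,0.2,-0.0067,0,-0.35,0,0,0,0.2]
}}

```text
time: 35.45
tool_pos: [537.4, 82.1, 122.0]
tcp_rot: [179.4, -39.8, 98.9]
ft_force: [0.2, 0.3, 0.1]
finger_gap: 51.2
grip_force: 0.0
```

Run:
```python
from h import *
apply([-0.0067, 0, -0.35, 0, 0, 0]);st()
S=viewer.get_calibration("wrist");g=cv2.cvtColor(viewer.snapshot("wrist"),cv2.COLOR_RGB2GRAY).astype(int)
# sample the panel top/bottom edges along reader's x at lateral offsets, z=10 (bottom of panel)
for l in(-45,-25,25,45):
    xs=np.arange(-60,10,.5); v=[g[tuple(int(round(t)) for t in proj(S,C+x*EX+l*L+[0,0,10])[::-1])] for x in xs]
    d=np.abs(np.diff(v)); i=np.argsort(-d)[:4]; print(l,[(float(xs[k]),int(d[k])) for k in i])
```

```text
t 35.45 tcp [537.37  82.15 122.02] cmd [533.72  85.16 118.01] roterr 0.5083958299857798 F [0.23 0.35 0.1 ] gap 51.19415556143722 q [-21.44  15.1   94.81  33.86  91.96 -35.7 ]
-45 [(-11.5, 72), (-10.5, 9), (-9.0, 6), (-14.0, 4)]
-25 [(-11.5, 72), (-10.5, 6), (-14.0, 4), (-12.5, 4)]
25 [(-11.5, 74), (-10.5, 4), (-14.0, 3), (-12.5, 3)]
45 [(-11.5, 80), (-2.0, 3), (-14.0, 3), (-9.0, 3)]
```

Run:
```python
from h import *
S=json.load(open("w4.json"));g=cv2.cvtColor(cv2.imread("pics/w4.png"),cv2.COLOR_BGR2GRAY).astype(int)
for l in(-45,-25,25,45):
    xs=np.arange(-135,-100,.25); v=[g[tuple(int(round(t)) for t in proj(S,C+x*EX+l*L+[0,0,10])[::-1])] for x in xs]
    k=np.argmax(np.abs(np.diff(v))); print(l,xs[k])
```

```text
-45 -119.5
-25 -119.5
25 -119.5
45 -119.5
```

```bash
python3 -c "
from bench import order;print(order.hand_in())"
```

```text
the job is handed in; nothing more can be done
None
```

The job is handed in: the drawer was pulled to its stop, the near lid and then the far lid were pressed home and held at about 20–22 N for a second, and the drawer was pushed shut (108.0 mm of travel measured in the camera images).

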